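# Switch off and lock the bench isolator

## Task

One of the two bench isolators, which feed the overhead stirrers, is still on: its T-shaped bat leans towards the end with the raised bar (the robot's side), while the other's leans towards the ring. Switch it off: pull its bat all the way out of its lock, throw it right over to the ring end, and push the bat fully home again so that it is locked off. Leave the other isolator, the bottle, the tub and the beaker as they are.

Things in the scene. Friction and masses are not known exactly. Their poses are not given: they have to be found in the camera images.
- isolator_a: bench isolator, the one that starts ON, left or right: light grey box 200 x 120 x 58 mm fixed to the bench, origin at the centre of its underside; x runs from its ON end (raised dark bar on top, towards the robot) to its OFF end (raised dark ring on top). Two steel cheeks, 6 mm thick, 20 mm either side of the middle plane and reaching 72 mm from the pivot, carry the T-shaped bat.
- isolator_b: bench isolator, the one that starts OFF and is left alone: light grey box 200 x 120 x 58 mm fixed to the bench, origin at the centre of its underside; x runs from its ON end (raised dark bar on top, towards the robot) to its OFF end (raised dark ring on top). Two steel cheeks, 6 mm thick, 20 mm either side of the middle plane and reaching 72 mm from the pivot, carry the T-shaped bat.
- pivot_a (a point): pivot of isolator_a's bat, 75 mm above the bench over the middle of the box; y is the swing axis, x points to the OFF end; the bat swings from -x over the top to +x.
- bar_a (a point): centre of isolator_a's crossbar: bright aluminium round bar, 22 mm diameter, 110 mm long, along this point's y; z points outward along the bat. 140 mm from the pivot with the bat home, 165 mm when fully out. A 16 mm steel stem runs from its middle to the pivot; the bar is free 47 mm either side of it, to be pinched from above about 33 mm off the middle.
- bar_b (a point): centre of isolator_b's crossbar: bright aluminium round bar, 22 mm diameter, 110 mm long, along this point's y; z points outward along the bat. 140 mm from the pivot with the bat home, 165 mm when fully out. A 16 mm steel stem runs from its middle to the pivot; the bar is free 47 mm either side of it, to be pinched from above about 33 mm off the middle.
- throw_a (a joint): swing of isolator_a's bat, rad: 0 ON (leans 0.65 rad from upright to the ON end), 0.65 upright, 1.30 OFF (leans 0.65 rad to the OFF end). Its own weight (0.3 kg) tips it over from past upright to the nearer stop and holds it there (about 0.2 N m). Locked while the bat is home: its cross pin is caught by the cheeks. Starts at 0.
- throw_b (a joint): swing of isolator_b's bat, rad: 0 ON (leans 0.65 rad from upright to the ON end), 0.65 upright, 1.30 OFF (leans 0.65 rad to the OFF end). Its own weight (0.3 kg) tips it over from past upright to the nearer stop and holds it there (about 0.2 N m). Locked while the bat is home: its cross pin is caught by the cheeks. Starts at 1.30.
- pull_a (a joint): how far isolator_a's bat is pulled out along its length, m: 0 home (locked), 0.025 fully out; it passes over the cheeks when out more than 0.018. It stays where it is left and takes about 8 N to pull out and 4 N to push in; it cannot go home between the two ends of the swing.
- pull_b (a joint): how far isolator_b's bat is pulled out along its length, m: 0 home (locked), 0.025 fully out; it passes over the cheeks when out more than 0.018. It stays where it is left and takes about 8 N to pull out and 4 N to push in; it cannot go home between the two ends of the swing.
- bottle: loose amber glass bottle, 64 mm in diameter, 150 mm high, standing left of the isolators; origin at the centre of its underside
- tub: loose white plastic screw-top tub, 76 mm in diameter, 90 mm high, standing right of the isolators; origin at the centre of its underside
- beaker: loose glass beaker, 72 mm in diameter, 90 mm high, standing beyond the isolators; origin at the centre of its underside

How it is judged:
On the way, in this order (a step that is already met when the one before it is completed fails the run):
1. the bat of the isolator that is on is pulled out of its lock, still at the ON end (value of joint pull_a above 0.018 m and value of joint throw_a below 0.3 rad), for 0.1 s.
2. the bat is thrown over to the OFF end (value of joint throw_a above 1.2 rad), for 0.2 s.
At the end, for the whole second after the job is handed in: The bat of isolator_a is at its OFF end (within 0.1 rad) and pushed home (within 4 mm); isolator_b is still off and home; bottle, tub and beaker are within 30 mm of where they stood (value of joint each of throw_a, throw_b above 1.2 rad and value of joint each of pull_a, pull_b below 0.004 m and distance of each of bottle, tub, beaker from where it was at the start of the episode below 0.03 m); the robot touches nothing.
It fails at once if the other isolator's bat is pulled out or swung (value of joint throw_b below 1.1 rad or value of joint pull_b above 0.008 m).
It fails at once if the bottle, tub or beaker is pushed more than 30 mm or tipped (distance of any of bottle, tub, beaker from where it was at the start of the episode above 0.03 m or angle between any of bottle, tub, beaker's own z axis and vertical above 0.3 rad).
It also fails if it takes over 54 s, if anything falls off the work surface, if the arm or the gripper's body presses on something with over 40 N, if the wrist force passes 120 N, or if a joint passes its speed limit or range.

## Robot

A 6-joint arm with a two-finger parallel gripper is mounted at the origin on the work surface. World frame = base frame: x ahead of the robot, y to its left, z up, the work surface at z = 0. Lengths are in m, angles in rad, forces in N, time in s.
With the tool pointing down it reaches from about 0.325 to 1 m from the base axis. Payload 5.1 kg.
Tool frame: the origin (TCP) lies midway between the tips of the shut fingers; the grasp point (between the pads) lies 19 mm behind it (robot.grip_depth is the y of the grasp point in the tool frame, in m); y points along the fingers, z is the direction in which the jaws open and shut, and the axes are right-handed (so a half turn about y gives the same grasp; the last joint's range is limited). The gripper opens to 85 mm and grips with 20 to 120 N. Pads are 22 mm wide; open, the fingers measure 114 mm over their backs; the gripper's body (76 mm by 85 mm) begins 54 mm behind the grasp point. The pads swing forward as they close: fully open they stand 13 mm farther back than shut.
Start: joints at [-1.241, 0.124, 1.65, -0, 1.367, -0.083], TCP at [0.261, -0.595, 0.231] pointing down, gripper open.
Joint ranges: [-2.61, 2.61], [-1.02, 2.33], [0.03, 2.71], [-1.35, 4.49], [0.32, 2.68], [-2.91, 2.91]. Speed limits (rad/s): [2.57, 2.57, 3.14, 3.14, 3.14, 3.14].

## Interface

Orientations are given as a rotation vector (axis times angle).
In Python, from rig import robot, vision, order gives the robot as it stands.
- The arm moves only by the tool move_arm, never from a script. Its argument "steps" is a list of rows, each an object of numbers: "gripper": the closure, from 0 (fully open) to 1 (shut); "dx", "dy", "dz": the shift along the tool's x, y, z in cm; "wx", "wy", "wz": the turn, a rotation vector about the tool's x, y, z in degrees. A call has 1 to 5 rows; each row shifts and turns the pose as measured when the row begins, along the tool's axes as they then stand; what a row does not reach is not made up. A row lasts 1/8 s, in which the tool goes at most 62.5 mm and 10.7 degrees, less where a joint would pass 70% of its speed; a pose out of reach is approached as far as the arm can. A call is refused whole if a number of a shift passes 6.25 or a number of a turn 10.7, either way. A call with a gripper value outside its range is refused whole. The fingers move at their own pace and stop on an object; "grip_force" is the grip in N (left out, the last holds). Time passes only in rows, so rows that do not move let the fingers close. It gives the time, the measured TCP pose, the force and the opening at its end, in the units of the state.
- robot.state(): the state, without advancing time (a new reading comes with each control period).
- vision.get_image(name): name is "scene" or "top" or "wrist"; returns a dict with "frame" (400x640x3 uint8, red, green, blue), "mtx" (3x3 intrinsics, pixels), "k1" (the pictures are not rectified: a ray, as slopes to the right and down, at radius r is drawn at 1 + k1 r^2 times it, then the intrinsics apply), "pose" (4x4, takes a point from camera to world coordinates). Camera axes: x right, y up, looking along -z (the intrinsics and any distortion apply to the point x, -y, -z); pixel columns grow to the right and rows downward; lengths in m; the calibration is good to about 2 mm. A picture is of the moment at which its call begins. There is no depth.
- order.sign_off(): hands the job in, once; it reports no verdict.
Trained networks look in the newest picture that a camera, given by its name, has taken for a name from the list of things; names that differ only in an ending like _2 or _b are one class to them, and where a whole thing is asked for, a point or a joint stands for the part that bears it (a point fixed in the world has none). Each returns a list of dicts, best first, with "score" (0 to 1); they miss things now and then, are a little off and sometimes report something else, mostly with a low value. They report only what shows in the picture. A call takes as long as a camera call.
- vision.trace(thing, camera): "pixels" (400x640 bool, what is visible of it) and "bbox" ([left, top, width, height] in pixels, round what is visible of it).
- vision.pinpoint(thing, camera): "position" ([column, row] in pixels: a listed point, or the origin of a listed thing).
The state is a dict: "clock": time; "joint_pos": joint angles; "qvel": joint speeds; "effort": joint torques, N m; "eef_pos": TCP position; "tool_rot": TCP orientation; "ft_force": force on the tool from outside, world axes, zero at the start; "ft_torque": the same for the moment, N m; "finger_gap": opening from 0.0 (shut) to 1.0 (fully open).
Only numpy, scipy, OpenCV 4.12 (cv2) and the standard library are available. Lean on these libraries where they do the work, as an engineer would, in place of code of your own. Each camera call takes 0.05 s, during which the arm holds its last target. There are 200 camera calls.

## Working session

There is one attempt and no reset: what is moved stays moved. The work goes in short steps, Python scripts to look and compute and a tool call to move; the robot and the scene stay as the last step left them, time stands still between calls to the robot, and variables do not carry over. Pictures are saved under pics/ and viewed, about 8 in all and at most 12, crops included, and the job is handed in when it is done.

Besides the shell and the picture viewer there is one more tool, called as name([rows], argument=value, ...), one row to a line, values as JSON. move_arm: Moves the arm, as the interface text tells. Its arguments: {"type":"object","properties":{"steps":{"type":"array"},"grip_force":{"type":"number"}},"required":["steps"]}

```bash
ls; mkdir -p pics; cat > h.py <<'E'
import numpy as np, cv2
from rig import robot, vision, order
from scipy.spatial.transform import Rotation as R
def ray(im,p):
    m=np.array(im['mtx']);d=np.array([(p[0]-m[0,2])/m[0,0],(p[1]-m[1,2])/m[1,1]])
    u=d.copy()
    for _ in range(20): u=d/(1+im['k1']*(u@u))
    P=np.array(im['pose']);v=P[:3,:3]@np.array([u[0],-u[1],-1]);return P[:3,3],v/np.linalg.norm(v)
def atz(im,p,z):
    o,v=ray(im,p);return o+v*(z-o[2])/v[2]
def tri(rs):
    A=np.zeros((3,3));b=np.zeros(3)
    for o,v in rs:
        M=np.eye(3)-np.outer(v,v);A+=M;b+=M@o
    return np.linalg.solve(A,b)
def proj(im,X):
    P=np.array(im['pose']);c=P[:3,:3].T@(np.array(X)-P[:3,3]);u=np.array([c[0]/-c[2],-c[1]/-c[2]]);u=u*(1+im['k1']*(u@u));m=np.array(im['mtx'])
    return np.array([m[0,0]*u[0]+m[0,2],m[1,1]*u[1]+m[1,2]])
def save(im,n): cv2.imwrite('pics/'+n,im['frame'][:,:,::-1])
E
python3 - <<'E'
from h import *
np.set_printoptions(precision=3,suppress=True)
s=robot.state();print({k:np.round(v,3) for k,v in s.items()})
print(robot.grip_depth)
fs=[]
for c in ('scene','top'):
    im=vision.get_image(c);fs.append(im['frame'])
    for t in ('isolator_a','pivot_a','bar_a','bar_b','bottle','tub','beaker'):
        for d in vision.pinpoint(t,c)[:3]:
            p=d['position'];z={'p':.075,'b':.19,'i':0}[t[0]]
            if t in('bottle','tub','beaker'):z=0
            print(c,t,round(d['score'],2),np.round(p,1),atz(im,p,z))
cv2.imwrite('pics/1.png',cv2.resize(np.vstack(fs),(480,600))[:,:,::-1])
cv2.imwrite('pics/s.png',fs[0][:,:,::-1]);cv2.imwrite('pics/t.png',fs[1][:,:,::-1])
E
```

```text
pics
{'clock': np.float64(0.0), 'joint_pos': array([-1.241,  0.125,  1.652, -0.   ,  1.368, -0.083]), 'qvel': array([ 0.   ,  0.001, -0.001, -0.001, -0.001, -0.   ]), 'effort': array([ -0.002, -42.361, -36.545,  -0.   ,   0.007,   0.   ]), 'eef_pos': array([ 0.261, -0.595,  0.23 ]), 'tool_rot': array([-0.418,  1.996, -1.992]), 'ft_force': array([-1.084, -0.376,  0.114]), 'ft_torque': array([ 0.006, -0.039, -0.005]), 'finger_gap': np.float64(1.003)}
-0.0187
scene isolator_a 0.93 [268.8 225.6] [ 0.539 -0.129  0.   ]
scene isolator_a 0.57 [339.3 182. ] [0.574 0.13  0.   ]
scene pivot_a 0.9 [345.8 169. ] [0.586 0.14  0.075]
scene bar_a 0.85 [329.1 126.3] [0.5  0.15 0.19]
scene bar_a 0.83 [287.  216.3] [ 0.635 -0.129  0.19 ]
scene bar_b 0.85 [329.1 126.3] [0.5  0.15 0.19]
scene bar_b 0.83 [287.  216.3] [ 0.635 -0.129  0.19 ]
scene bottle 0.58 [368.6 115.3] [0.451 0.396 0.   ]Traceback (most recent call last):
  File "<stdin>", line 10, in <module>
KeyError: 't'
```

```bash
python3 - <<'E'
from h import *
np.set_printoptions(precision=3,suppress=True)
s=robot.state();print(R.from_rotvec(s['tool_rot']).as_matrix())
fs=[]
for c in ('scene','top'):
    im=vision.get_image(c);fs.append(im['frame']);print(np.array(im['pose'])[:3,3])
    for t in ('isolator_a','pivot_a','bar_a','bottle','tub','beaker'):
        for d in vision.pinpoint(t,c)[:3]:
            p=d['position'];z={'pivot_a':.075,'bar_a':.186}.get(t,0)
            print(c,t,round(d['score'],2),np.round(p,1),atz(im,p,z))
cv2.imwrite('pics/s.png',fs[0][:,:,::-1]);cv2.imwrite('pics/t.png',fs[1][:,:,::-1])
E
```

```text
[[-0.916 -0.     0.401]
 [-0.401  0.    -0.916]
 [-0.    -1.    -0.   ]]
[ 1.069 -0.448  1.194]
scene isolator_a 0.92 [342. 179.] [0.572 0.144 0.   ]
scene isolator_a 0.56 [268.5 225.9] [ 0.539 -0.13   0.   ]
scene pivot_a 0.61 [343.3 169.4] [0.582 0.134 0.075]
scene bar_a 0.73 [331.  123.4] [0.494 0.163 0.186]
scene bar_a 0.18 [366.  116.3] [0.544 0.257 0.186]
scene bottle 0.91 [367.3 117.4] [0.454 0.386 0.   ]
scene tub 0.8 [207.8 284.4] [ 0.561 -0.371  0.   ]
scene tub 0.57 [341.6 183.6] [0.583 0.131 0.   ]
scene beaker 0.68 [344.9 282. ] [ 0.816 -0.09   0.   ]
[ 0.291 -0.002  1.572]
top isolator_a 0.88 [361.  230.5] [ 0.552 -0.141  0.   ]
top isolator_a 0.6 [278.7 222.3] [0.585 0.152 0.   ]
top pivot_a 0.66 [277.8 222.1] [0.572 0.148 0.075]
top bar_a 0.71 [358.9 195.8] [ 0.633 -0.121  0.186]
top bar_a 0.53 [274.2 238.3] [0.5   0.148 0.186]
top bottle 0.56 [211.7 257.7] [0.462 0.385 0.   ]
top bottle 0.55 [359.3 195. ] [ 0.682 -0.139  0.   ]
top tub 0.85 [426.7 227. ] [ 0.562 -0.375  0.   ]
top beaker 0.63 [343.1 162.8] [ 0.805 -0.083  0.   ]
```

View pics/s.png

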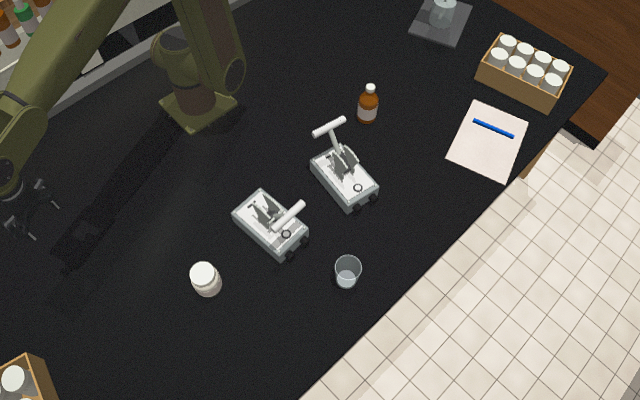

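View pics/t.png

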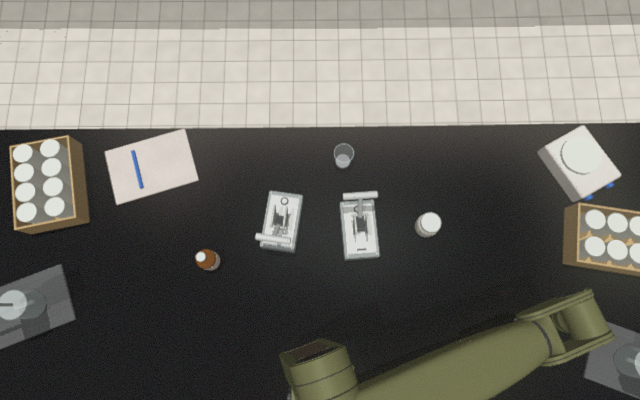

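The left isolator (top view 278,222; bar at 274,239) leans towards the robot, so it is isolator_a. The right one (361,230; bar at 359,196) leans to the ring end. I'll move to hover above bar_a.

move_arm([
  {"dx": -3.5, "dy": -2.5, "dz": -4, "gripper": 0},
  {"dx": -3.5, "dy": -2.5, "dz": -4},
  {"dx": -3.9, "dy": -2.5, "dz": -4.2},
  {"dx": -3.9, "dy": -2.5, "dz": -4.2},
  {"dx": -3.9, "dy": -2, "dz": -4.2},
])

```text
invalid input at $.steps[0]: expected keys gripper, dx, dy, dz, wx, wy, wz
```

move_arm([
  {"dx": -4, "dy": -1, "dz": -4.5},
  {"dx": -4, "dy": 0, "dz": -4.5},
  {"dx": -4, "dy": 0, "dz": -4.5},
  {"dx": -4, "dy": 0, "dz": -4.5},
  {"dx": -4, "dy": 0, "dz": -4.5},
])

```text
invalid input at $.steps[0]: expected keys gripper, dx, dy, dz, wx, wy, wz
```

move_arm([
  {"wy": -10.5},
  {"wy": -10.5},
  {"wy": -10.5},
  {"wy": -10.5},
  {"wy": -10.5},
])

```text
invalid input at $.steps[0]: expected keys gripper, dx, dy, dz, wx, wy, wz
```

```bash
cat > m.py <<'E'
from h import *
np.set_printoptions(precision=4,suppress=True)
def look(cams,things,show=None):
    out={}
    for c in cams:
        im=vision.get_image(c)
        for t in things:
            for d in vision.pinpoint(t,c)[:2]:
                print(c,t,round(d['score'],2),np.round(d['position'],1),atz(im,d['position'],{'pivot_a':.075,'bar_a':.186}.get(t,0)))
                out.setdefault((c,t),[]).append(ray(im,d['position']))
        if c==show: save(im,'%s_%.2f.png'%(c,robot.state()['clock'])) 
    return out
def st():
    s=robot.state();print('t',s['clock'],'p',s['eef_pos'],'F',s['ft_force'],'gap',s['finger_gap'],'q',s['joint_pos']);print(R.from_rotvec(s['tool_rot']).as_matrix());return s
E
python3 - <<'E'
from m import *
st()
look(['wrist','scene','top'],['isolator_a','pivot_a','bar_a'])
im=vision.get_image('wrist');save(im,'w1.png');print(im['pose'])
E
```

```text
t 1.05 p [ 0.2607 -0.5954  0.2313] F [-0.0936 -0.3992  0.2239] gap 0.9992436358539489 q [-1.2406  0.1238  1.6503  0.      1.3675 -0.0826]
[[-0.916   0.      0.4011]
 [-0.4011  0.     -0.916 ]
 [-0.     -1.     -0.    ]]
scene isolator_a 0.9 [270.2 225.4] [ 0.5412 -0.1252  0.    ]
scene isolator_a 0.64 [340.9 182.1] [0.5775 0.1335 0.    ]
scene pivot_a 0.83 [344.5 169.7] [0.5849 0.1357 0.075 ]
scene bar_a 0.74 [286.7 215.4] [ 0.6305 -0.1268  0.186 ]
scene bar_a 0.65 [332.7 125.5] [0.5029 0.1615 0.186 ]
top isolator_a 0.85 [280.6 224.2] [0.5782 0.1455 0.    ]
top isolator_a 0.64 [360.1 231.2] [ 0.5495 -0.1374  0.    ]
top pivot_a 0.69 [278.5 218.8] [0.5833 0.1458 0.075 ]
top bar_a 0.83 [360.1 196.5] [ 0.6309 -0.125   0.186 ]
top bar_a 0.73 [270.6 237.6] [0.5021 0.1588 0.186 ]
[[ 0.402   0.8785  0.2581  0.327 ]
 [-0.9156  0.3855  0.114  -0.5659]
 [ 0.0007 -0.2821  0.9594  0.3724]
 [ 0.      0.      0.      1.    ]]
```

View pics/w1.png

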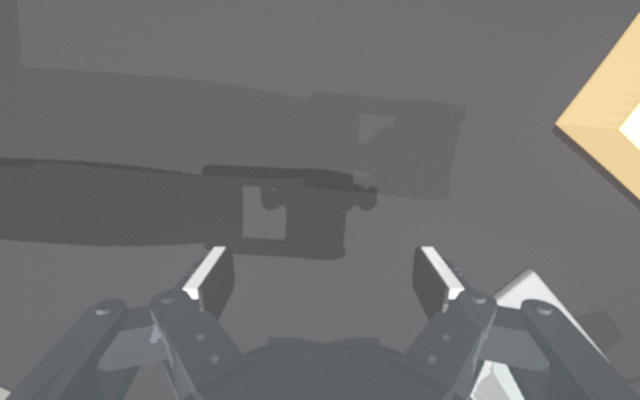

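Picture 3 (wrist at start) shows only bare bench and the jaws (tips near 215,250 and 425,250). Every row needs all the keys, so I'm resending the moves that way.

move_arm([
  {"gripper": 0, "dx": -3.5, "dy": -2.5, "dz": -4, "wx": 0, "wy": 0, "wz": 0},
  {"gripper": 0, "dx": -3.5, "dy": -2.5, "dz": -4, "wx": 0, "wy": 0, "wz": 0},
  {"gripper": 0, "dx": -3.9, "dy": -2.5, "dz": -4.2, "wx": 0, "wy": 0, "wz": 0},
  {"gripper": 0, "dx": -3.9, "dy": -2.5, "dz": -4.2, "wx": 0, "wy": 0, "wz": 0},
  {"gripper": 0, "dx": -3.9, "dy": -2, "dz": -4.2, "wx": 0, "wy": 0, "wz": 0},
])

```text
clock: 2.33
eef_pos: [0.3494, -0.329, 0.3508]
tool_rot: [-0.411, 2.004, -1.992]
ft_force: [0.2, 0.0, -0.7]
finger_gap: 1.001
```

move_arm([
  {"gripper": 0, "dx": -4, "dy": -1, "dz": -4.5, "wx": 0, "wy": 0, "wz": 0},
  {"gripper": 0, "dx": -4, "dy": 0, "dz": -4.5, "wx": 0, "wy": 0, "wz": 0},
  {"gripper": 0, "dx": -4, "dy": 0, "dz": -4.5, "wx": 0, "wy": 0, "wz": 0},
  {"gripper": 0, "dx": -4, "dy": 0, "dz": -4.5, "wx": 0, "wy": 0, "wz": 0},
  {"gripper": 0, "dx": -4, "dy": 0, "dz": -4.5, "wx": 0, "wy": 0, "wz": 0},
])

```text
clock: 2.95
eef_pos: [0.4462, -0.035, 0.3671]
tool_rot: [-0.399, 1.995, -1.997]
ft_force: [-0.0, -0.5, 0.2]
finger_gap: 0.995
```

move_arm([
  {"gripper": 0, "dx": 0, "dy": 0, "dz": 0, "wx": 0, "wy": -10.5, "wz": 0},
  {"gripper": 0, "dx": 0, "dy": 0, "dz": 0, "wx": 0, "wy": -10.5, "wz": 0},
  {"gripper": 0, "dx": 0, "dy": 0, "dz": 0, "wx": 0, "wy": -10.5, "wz": 0},
  {"gripper": 0, "dx": 0, "dy": 0, "dz": 0, "wx": 0, "wy": -10.5, "wz": 0},
  {"gripper": 0, "dx": 0, "dy": 0, "dz": 0, "wx": 0, "wy": -10.5, "wz": 0},
])

```text
clock: 3.58
eef_pos: [0.4466, -0.0289, 0.3678]
tool_rot: [-1.083, 1.368, -1.378]
ft_force: [-0.2, 0.4, -0.5]
finger_gap: 1.0
```

```bash
python3 - <<'E'
from m import *
st()
look(['wrist','scene','top'],['isolator_a','pivot_a','bar_a'],'wrist')
im=vision.get_image('wrist');save(im,'w2.png')
E
```

```text
t 3.575 p [ 0.4466 -0.0289  0.3678] F [-0.2474  0.3904 -0.5133] gap 1.000078678100819 q [-0.1866 -0.393   1.8911  0.003   1.6329  0.0413]
[[-0.2258  0.0109  0.9741]
 [-0.9742  0.001  -0.2258]
 [-0.0035 -0.9999  0.0104]]
wrist isolator_a 0.92 [390.6 193.8] [ 0.5492 -0.1265  0.    ]
wrist isolator_a 0.82 [384.   26.5] [0.5847 0.1371 0.    ]
wrist pivot_a 0.91 [391.   12.9] [0.5785 0.1371 0.075 ]
wrist pivot_a 0.3 [381.6  26.3] [0.5636 0.1239 0.075 ]
wrist bar_a 0.74 [495. 219.] [ 0.6311 -0.1228  0.186 ]
scene isolator_a 0.6 [343.2 182.6] [0.5837 0.1374 0.    ]
scene pivot_a 0.93 [344.9 171.3] [0.5897 0.1325 0.075 ]
scene bar_a 0.87 [286.8 214.8] [ 0.6294 -0.1255  0.186 ]
scene bar_a 0.59 [330.  125.5] [0.4977 0.1559 0.186 ]
top isolator_a 0.78 [357.6 229.5] [ 0.5557 -0.1287  0.    ]
top isolator_a 0.76 [278.7 224.1] [0.5786 0.1523 0.    ]
top pivot_a 0.68 [280.5 219.9] [0.5794 0.139  0.075 ]
top bar_a 0.82 [269.6 238.2] [0.5003 0.1619 0.186 ]
top bar_a 0.66 [361.7 194. ] [ 0.6391 -0.1304  0.186 ]
```

View pics/w2.png

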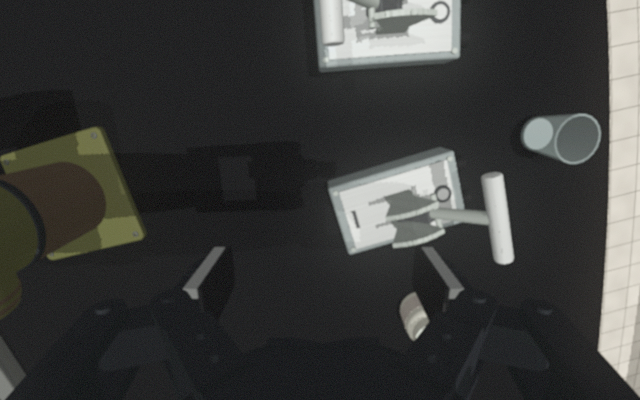

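Picture 4 shows isolator_a at the top edge (box corners 322,72 and 460,58), nearly aligned with the tool. isolator_b is below it. I'll shift left over isolator_a.

move_arm([
  {"gripper": 0, "dx": -5, "dy": 0, "dz": 0.1, "wx": 0, "wy": 0, "wz": 0.5},
  {"gripper": 0, "dx": -5, "dy": 0, "dz": 0.1, "wx": 0, "wy": 0, "wz": 0},
  {"gripper": 0, "dx": -5, "dy": 0, "dz": 0.1, "wx": 0, "wy": 0, "wz": 0},
  {"gripper": 0, "dx": 0, "dy": 0, "dz": 0, "wx": 0, "wy": 0, "wz": 0},
])

```text
clock: 4.72
eef_pos: [0.4859, 0.1192, 0.3691]
tool_rot: [-1.069, 1.379, -1.381]
ft_force: [0.5, -0.0, -0.5]
finger_gap: 1.005
```

```bash
python3 - <<'E'
from m import *
st()
look(['wrist','wrist'],['isolator_a','pivot_a','bar_a'])
im=vision.get_image('wrist');save(im,'w3.png')
for t in('bar_a','isolator_a'):
  for d in vision.trace(t,'wrist')[:2]:
    print(t,d['score'],d['bbox'],cv2.minAreaRect(np.argwhere(d['pixels'])[:,::-1].astype(np.float32)))
E
```

```text
t 4.725 p [0.4859 0.1192 0.3691] F [ 0.4745 -0.0498 -0.5393] gap 1.0049371697952185 q [ 0.1292 -0.2711  1.7965  0.0074  1.6016  0.3687]
[[-0.2369  0.0135  0.9714]
 [-0.9715  0.0092 -0.237 ]
 [-0.0122 -0.9999  0.011 ]]
wrist isolator_a 0.69 [385.9 274.9] [ 0.552  -0.1312  0.    ]
wrist isolator_a 0.57 [373.9 127.5] [0.582  0.1412 0.    ]
wrist pivot_a 0.98 [382.5 132.5] [0.5807 0.1385 0.075 ]
wrist bar_a 0.71 [322.7 147.6] [0.4958 0.1506 0.186 ]
wrist isolator_a 0.85 [385.3 270.8] [ 0.5514 -0.1265  0.    ]
wrist isolator_a 0.84 [371.7 125.7] [0.5794 0.1409 0.    ]
wrist pivot_a 0.94 [380.2 131.8] [0.578  0.1363 0.075 ]
wrist bar_a 0.65 [324.  143.5] [0.4983 0.151  0.186 ]
bar_a 0.88 [311.9, 90.6, 54.1, 103.1] ((340.9796142578125, 140.28097534179688), (106.93367767333984, 55.34245681762695), 84.68545532226562)
bar_a 0.52 [420.5, 308.9, 6.8, 10.2] ((422.5000915527344, 313.0000305175781), (12.074767112731934, 3.5777084827423096), 63.43495178222656)
isolator_a 0.65 [328.5, 228.6, 123.2, 112.2] ((396.7467041015625, 289.87158203125), (95.97853088378906, 128.32449340820312), 73.11320495605469)
isolator_a 0.57 [309.0, 80.6, 147.0, 115.5] ((384.1660461425781, 136.9889373779297), (108.55900573730469, 144.5457763671875), 86.18592071533203)
```

View pics/w3.png

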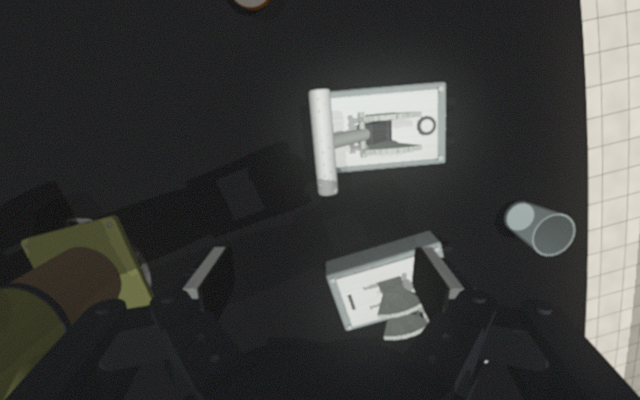

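Picture 5: bar_a runs from about (319,90) to (328,193). The box's ring-end edge runs (446,84) to (443,163), and the ring is at (427,126). I'll use these for yaw.

```bash
python3 - <<'E'
from m import *
im=vision.get_image('wrist')
for p,z in [((319,90),.186),((327.5,193),.186),((446,84),.058),((443,163),.058),((335,93),.058),((335,171),.058),((427,126),.06)]: print(p,atz(im,p,z))
d=[d for d in vision.trace('bar_a','wrist') if d['score']>.3][0]
m=d['pixels'].astype(np.uint8);m[:, 335:]=0
P=np.argwhere(m)[:,::-1];l=cv2.fitLine(P.astype(np.float32),cv2.DIST_L2,0,.01,.01).ravel();print(l,P[:,1].min(),P[:,1].max())
a,b=[atz(im,l[2:]+l[:2]*(y-l[3])/l[1],.186) for y in (P[:,1].min(),P[:,1].max())];print(a,b,np.linalg.norm(a-b),np.degrees(np.arctan2((a-b)[1],(a-b)[0]))-90,(a+b)/2)
E
```

```text
(319, 90) [0.5065 0.2049 0.186 ]
(327.5, 193) [0.4891 0.0977 0.186 ]
(446, 84) [0.6864 0.1784 0.058 ]
(443, 163) [0.6653 0.0663 0.058 ]
(335, 93) [0.5294 0.2033 0.058 ]
(335, 171) [0.5033 0.0939 0.058 ]
(427, 126) [0.6493 0.1268 0.06  ]
[  0.0794   0.9968 323.1572 140.1398] 89 196
[0.5068 0.2058 0.186 ] [0.4884 0.0944 0.186 ] 0.11296717662818793 -9.354497682758435 [0.4976 0.1501 0.186 ]
```

move_arm([
  {"gripper": 0, "dx": 0, "dy": 0, "dz": 0.6, "wx": -0.6, "wy": -4, "wz": -0.7},
  {"gripper": 0, "dx": 0, "dy": 4.5, "dz": 0, "wx": 0, "wy": 0, "wz": 0},
  {"gripper": 0, "dx": 0, "dy": 4.5, "dz": 0, "wx": 0, "wy": 0, "wz": 0},
  {"gripper": 0, "dx": 0, "dy": 2.5, "dz": 0, "wx": 0, "wy": 0, "wz": 0},
  {"gripper": 0, "dx": 0, "dy": 0, "dz": 0, "wx": 0, "wy": 0, "wz": 0},
])

```text
clock: 6.0
eef_pos: [0.4928, 0.1145, 0.253]
tool_rot: [-1.119, 1.331, -1.338]
ft_force: [-0.2, -0.6, 0.0]
finger_gap: 1.002
```

```bash
python3 - <<'E'
from m import *
st()
im=vision.get_image('wrist');save(im,'w4.png')
for p in vision.pinpoint('bar_a','wrist')[:1]: print(p, atz(im,p['position'],.186))
E
```

```text
t 6.0 p [0.4928 0.1145 0.253 ] F [-0.1548 -0.6125  0.0266] gap 1.0015018724624536 q [ 0.123  -0.217   1.9427 -0.0014  1.4113  0.2956]
[[-0.1715  0.0048  0.9852]
 [-0.9852 -0.0008 -0.1715]
 [ 0.     -1.      0.0048]]
{'position': [320.2, 162.8], 'score': 0.61} [0.4977 0.1494 0.186 ]
```

View pics/w4.png

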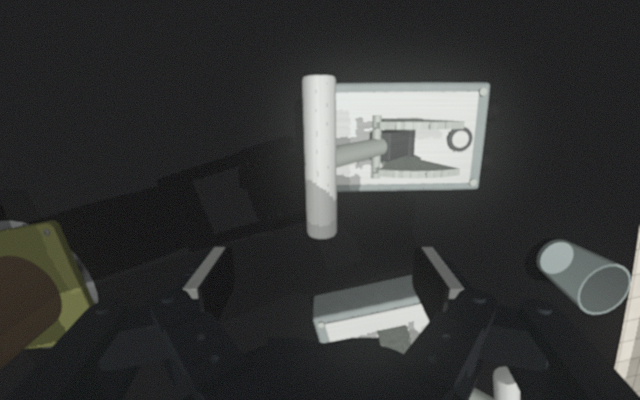

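Picture 6: the bar runs vertically at column 320, centred between the jaws, with its near end at (321,238). Next I descend and pinch.

move_arm([
  {"gripper": 0, "dx": -0.3, "dy": 4.5, "dz": 0, "wx": 0, "wy": 0, "wz": 0},
  {"gripper": 0, "dx": 0, "dy": 3.8, "dz": 0, "wx": 0, "wy": 0, "wz": 0},
  {"gripper": 0, "dx": 0, "dy": 0.4, "dz": 0, "wx": 0, "wy": 0, "wz": 0},
])

```text
clock: 6.48
eef_pos: [0.5008, 0.1184, 0.1758]
tool_rot: [-1.102, 1.318, -1.343]
ft_force: [-0.3, 0.1, 0.4]
finger_gap: 0.998
```

move_arm([
  {"gripper": 0.6, "dx": 0, "dy": 0, "dz": 0, "wx": 0, "wy": 0, "wz": 0},
  {"gripper": 1, "dx": 0, "dy": 0, "dz": 0, "wx": 0, "wy": 0, "wz": 0},
  {"gripper": 1, "dx": 0, "dy": 0, "dz": 0, "wx": 0, "wy": 0, "wz": 0},
  {"gripper": 1, "dx": 0, "dy": 0, "dz": 0, "wx": 0, "wy": 0, "wz": 0},
], grip_force=50)

```text
clock: 6.98
eef_pos: [0.4982, 0.1198, 0.1832]
tool_rot: [-1.108, 1.326, -1.337]
ft_force: [-19.7, 2.0, 7.9]
finger_gap: 0.238
```

The arm was not settled when the jaws closed, so the grip is shallow and off-centre. I'm reopening to re-seat it.

move_arm([
  {"gripper": 0, "dx": 0, "dy": 0, "dz": 0, "wx": 0, "wy": 0, "wz": 0},
  {"gripper": 0, "dx": 0, "dy": 0, "dz": 0, "wx": 0, "wy": 0, "wz": 0},
  {"gripper": 0, "dx": 0, "dy": 0, "dz": 0, "wx": 0, "wy": 0, "wz": 0},
])

```text
clock: 7.35
eef_pos: [0.499, 0.12, 0.1852]
tool_rot: [-1.105, 1.323, -1.338]
ft_force: [0.3, 0.8, 0.1]
finger_gap: 0.856
```

```bash
cat > g.py <<'E'
import sys
from m import *
s=st();T=np.array(eval(sys.argv[1]));M=R.from_rotvec(s['tool_rot']).as_matrix()
print('shift cm',M.T@(T-s['eef_pos'])*100)
W=np.column_stack([[-.168,-.986,0],[0,0,-1],[.986,-.168,0]])
print('turn deg',np.degrees(R.from_matrix(M.T@W).as_rotvec()))
E
python3 g.py '[.4925,.118,.166]'
```

```text
t 7.35 p [0.499  0.12   0.1852] F [0.2813 0.8399 0.127 ] gap 0.856184700134095 q [ 0.1302 -0.162   2.0108  0.0023  1.2733  0.3008]
[[-0.1703  0.0191  0.9852]
 [-0.9854  0.0047 -0.1704]
 [-0.0078 -0.9998  0.018 ]]
shift cm [ 0.3222  1.9055 -0.6365]
turn deg [-1.0309 -0.1412 -0.4482]
```

move_arm([
  {"gripper": 0, "dx": 0.2, "dy": 0, "dz": -0.6, "wx": -1, "wy": 0, "wz": -0.4},
  {"gripper": 0, "dx": 0, "dy": 1.0, "dz": 0, "wx": 0, "wy": 0, "wz": 0},
  {"gripper": 0, "dx": 0, "dy": 0.9, "dz": 0, "wx": 0, "wy": 0, "wz": 0},
  {"gripper": 0, "dx": 0, "dy": 0, "dz": 0, "wx": 0, "wy": 0, "wz": 0},
])

```text
clock: 7.85
eef_pos: [0.4925, 0.1187, 0.1644]
tool_rot: [-1.123, 1.335, -1.334]
ft_force: [0.3, -0.1, 0.1]
finger_gap: 0.999
```

```bash
python3 g.py '[.4925,.118,.166]'
```

```text
t 7.85 p [0.4925 0.1187 0.1644] F [ 0.3333 -0.1034  0.1431] gap 0.9985289708795253 q [ 0.1304 -0.1456  2.0325  0.0004  1.2552  0.3019]
[[-0.1708 -0.0005  0.9853]
 [-0.9853  0.0003 -0.1708]
 [-0.0002 -1.     -0.0005]]
shift cm [ 0.0734 -0.1564  0.0084]
turn deg [ 0.0297 -0.1655 -0.0113]
```

Well placed, so close.

move_arm([
  {"gripper": 0.6, "dx": 0, "dy": 0, "dz": 0, "wx": 0, "wy": 0, "wz": 0},
  {"gripper": 1, "dx": 0, "dy": 0, "dz": 0, "wx": 0, "wy": 0, "wz": 0},
  {"gripper": 1, "dx": 0, "dy": 0, "dz": 0, "wx": 0, "wy": 0, "wz": 0},
  {"gripper": 1, "dx": 0, "dy": 0, "dz": 0, "wx": 0, "wy": 0, "wz": 0},
], grip_force=50)

```text
clock: 8.35
eef_pos: [0.4925, 0.1189, 0.1648]
tool_rot: [-1.124, 1.335, -1.334]
ft_force: [-2.0, 0.4, 2.2]
finger_gap: 0.241
```

move_arm([
  {"gripper": 1, "dx": 0, "dy": -0.5, "dz": -0.38, "wx": 0, "wy": 0, "wz": 0},
  {"gripper": 1, "dx": 0, "dy": -0.5, "dz": -0.38, "wx": 0, "wy": 0, "wz": 0},
  {"gripper": 1, "dx": 0, "dy": -0.5, "dz": -0.38, "wx": 0, "wy": 0, "wz": 0},
  {"gripper": 1, "dx": 0, "dy": -0.5, "dz": -0.38, "wx": 0, "wy": 0, "wz": 0},
  {"gripper": 1, "dx": 0, "dy": 0, "dz": 0, "wx": 0, "wy": 0, "wz": 0},
])

```text
clock: 8.98
eef_pos: [0.4787, 0.1213, 0.1826]
tool_rot: [-1.118, 1.33, -1.337]
ft_force: [-1.3, -1.0, 0.6]
finger_gap: 0.242
```

```bash
python3 - <<'E'
from m import *
s=st();d=s['eef_pos']-np.array([.4925,.1189,.1648]);print(d@[.986,-.168,0],d@[.168,.986,0],d[2])
im=vision.get_image('wrist');save(im,'w5.png')
E
```

```text
t 8.975 p [0.4787 0.1213 0.1826] F [-1.27   -0.9843  0.6244] gap 0.24192091718904 q [ 0.1399 -0.1976  2.0459 -0.001   1.2873  0.3114]
[[-0.1704  0.0062  0.9853]
 [-0.9854 -0.0001 -0.1704]
 [-0.001  -1.      0.0061]]
-0.014043990819299948 8.340171022416592e-06 0.017798772297240667
```

View pics/w5.png

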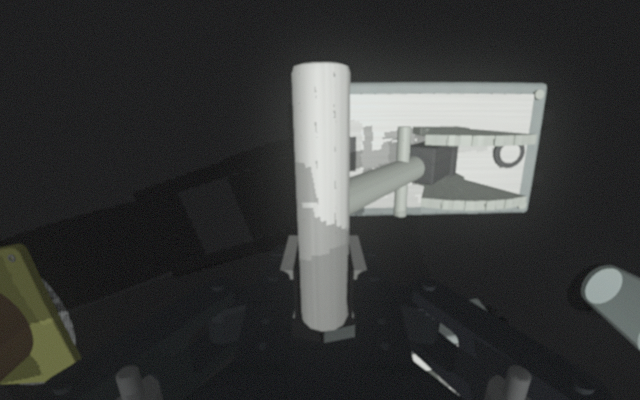

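Picture 7 shows the bar held in the jaws at (322,280) and the cross pin clear of the cheek ends at (403,170). That is about 22.7 mm out, so I'll pull the last few millimetres.

move_arm([
  {"gripper": 1, "dx": 0, "dy": -0.3, "dz": -0.2, "wx": 0, "wy": 0, "wz": 0},
  {"gripper": 1, "dx": 0, "dy": -0.1, "dz": 0, "wx": 0, "wy": 0, "wz": 0},
  {"gripper": 1, "dx": 0, "dy": 0, "dz": 0, "wx": 0, "wy": 0, "wz": 0},
])

```text
clock: 9.4
eef_pos: [0.4772, 0.1215, 0.1845]
tool_rot: [-1.117, 1.329, -1.338]
ft_force: [1.5, -0.5, -0.3]
finger_gap: 0.244
```

move_arm([
  {"gripper": 1, "dx": 0, "dy": -1.2, "dz": 1.8, "wx": 0, "wy": 0, "wz": 0},
  {"gripper": 1, "dx": 0, "dy": -1.0, "dz": 1.9, "wx": 0, "wy": 0, "wz": 0},
  {"gripper": 1, "dx": 0, "dy": -0.7, "dz": 2.0, "wx": 0, "wy": 0, "wz": 0},
  {"gripper": 1, "dx": 0, "dy": -0.4, "dz": 2.0, "wx": 0, "wy": 0, "wz": 0},
  {"gripper": 1, "dx": 0, "dy": 0, "dz": 0, "wx": 0, "wy": 0, "wz": 0},
])

```text
clock: 10.02
eef_pos: [0.544, 0.1107, 0.2157]
tool_rot: [-1.141, 1.353, -1.319]
ft_force: [0.4, 0.8, -1.9]
finger_gap: 0.244
```

```bash
cat > arc.py <<'E'
from m import *
s=st();d=s['eef_pos']-np.array([.4772,.1215,.1845])
X=d@[.986,-.168,0]-.165*np.sin(.65);Z=d[2]+.165*np.cos(.65)
print('lat',d@[.168,.986,0],'angle',np.arctan2(X,Z),'r',np.hypot(X,Z),'X,Z',X,Z)
E
python3 arc.py
```

```text
t 10.025 p [0.544  0.1107 0.2157] F [ 0.4002  0.8144 -1.9097] gap 0.2442320643807496 q [ 0.1006 -0.0607  1.8659  0.0072  1.3607  0.2677]
[[-0.168  -0.0248  0.9855]
 [-0.9858  0.0046 -0.1679]
 [-0.0003 -0.9997 -0.0253]]
lat 0.0005774953737521933 angle -0.19547424329342705 r 0.16574604154055664 X,Z -0.032193146759208785 0.16258951869079374
```

move_arm([
  {"gripper": 1, "dx": 0, "dy": -0.3, "dz": 2.4, "wx": 0.8, "wy": 0, "wz": 0},
  {"gripper": 1, "dx": 0, "dy": 0, "dz": 2.5, "wx": 0.8, "wy": 0, "wz": 0},
  {"gripper": 1, "dx": 0, "dy": 0.4, "dz": 2.4, "wx": 0, "wy": 0, "wz": 0},
  {"gripper": 1, "dx": 0, "dy": 0.7, "dz": 2.3, "wx": 0, "wy": 0, "wz": 0},
  {"gripper": 1, "dx": 0, "dy": 0, "dz": 0, "wx": 0, "wy": 0, "wz": 0},
])

```text
clock: 10.65
eef_pos: [0.6333, 0.0967, 0.2108]
tool_rot: [-1.133, 1.34, -1.324]
ft_force: [0.4, 2.7, -2.2]
finger_gap: 0.238
```

```bash
python3 arc.py
```

```text
t 10.65 p [0.6333 0.0967 0.2108] F [ 0.4271  2.6511 -2.237 ] gap 0.23799993488400936 q [0.0663 0.1234 1.6857 0.0033 1.3438 0.232 ]
[[-0.1657 -0.0115  0.9861]
 [-0.9862  0.0025 -0.1657]
 [-0.0005 -0.9999 -0.0117]]
lat 0.0017605583967860545 angle 0.35399719085719317 r 0.16804578435684997 X,Z 0.058253056048169896 0.1576260356069317
```

move_arm([
  {"gripper": 1, "dx": 0.1, "dy": 0.8, "dz": 1.5, "wx": 0.6, "wy": 0, "wz": 0},
  {"gripper": 1, "dx": 0, "dy": 0.9, "dz": 1.5, "wx": 0, "wy": 0, "wz": 0},
  {"gripper": 1, "dx": 0, "dy": 1.0, "dz": 1.4, "wx": 0, "wy": 0, "wz": 0},
  {"gripper": 1, "dx": 0, "dy": 0, "dz": 0, "wx": 0, "wy": 0, "wz": 0},
  {"gripper": 1, "dx": 0, "dy": 0, "dz": 0, "wx": 0, "wy": 0, "wz": 0},
])

```text
clock: 11.28
eef_pos: [0.6725, 0.0908, 0.1853]
tool_rot: [-1.135, 1.341, -1.321]
ft_force: [-7.7, 1.6, 6.3]
finger_gap: 0.239
```

```bash
python3 arc.py;python3 - <<'E'
from m import *
im=vision.get_image('wrist');save(im,'w6.png')
E
```

```text
t 11.275 p [0.6725 0.0908 0.1853] F [-7.7078  1.6444  6.2715] gap 0.23910563656000267 q [0.0534 0.2233 1.6161 0.0044 1.3154 0.2167]
[[-0.1637 -0.0134  0.9864]
 [-0.9865  0.0035 -0.1637]
 [-0.0013 -0.9999 -0.0138]]
lat 0.002517675943093174 angle 0.637505058457593 r 0.16447507304324224 X,Z 0.09789431391231666 0.132169410062301
```

View pics/w6.png

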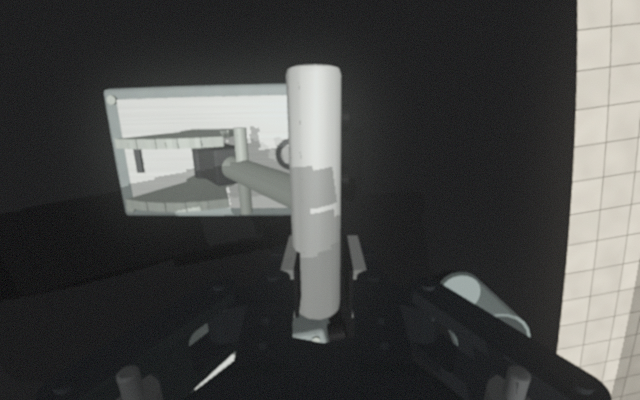

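Picture 8: the bat is over at the ring end, the bar is held at (318,280), and the force shows it against the stop (angle 0.64). Now I push it home along the bat.

move_arm([
  {"gripper": 1, "dx": 0.1, "dy": 0.55, "dz": -0.38, "wx": 0, "wy": 0, "wz": 0},
  {"gripper": 1, "dx": 0, "dy": 0.55, "dz": -0.38, "wx": 0, "wy": 0, "wz": 0},
  {"gripper": 1, "dx": 0, "dy": 0.55, "dz": -0.38, "wx": 0, "wy": 0, "wz": 0},
  {"gripper": 1, "dx": 0, "dy": 0.55, "dz": -0.38, "wx": 0, "wy": 0, "wz": 0},
  {"gripper": 1, "dx": 0, "dy": 0, "dz": 0, "wx": 0, "wy": 0, "wz": 0},
])

```text
clock: 11.95
eef_pos: [0.6622, 0.0923, 0.1726]
tool_rot: [-1.125, 1.33, -1.328]
ft_force: [-8.9, 2.2, 1.5]
finger_gap: 0.234
```

```bash
python3 arc.py
```

```text
t 11.95 p [0.6622 0.0923 0.1726] F [-8.9353  2.1722  1.5326] gap 0.2343164793421731 q [0.0574 0.2037 1.6608 0.0024 1.276  0.2211]
[[-0.1637  0.0009  0.9865]
 [-0.9865  0.0024 -0.1637]
 [-0.0025 -1.      0.0005]]
lat 0.002328221721533808 angle 0.6316303709603308 r 0.14805208596631042 X,Z 0.08741903587325676 0.11948779153522765
```

move_arm([
  {"gripper": 1, "dx": 0, "dy": 0.5, "dz": -0.3, "wx": 0, "wy": 0, "wz": 0},
  {"gripper": 1, "dx": 0, "dy": 0.5, "dz": -0.3, "wx": 0, "wy": 0, "wz": 0},
  {"gripper": 1, "dx": 0, "dy": 0.5, "dz": -0.3, "wx": 0, "wy": 0, "wz": 0},
])

```text
clock: 12.32
eef_pos: [0.6625, 0.0921, 0.1722]
tool_rot: [-1.107, 1.31, -1.341]
ft_force: [-5.8, -1.3, 15.8]
finger_gap: 0.236
```

```bash
python3 arc.py
```

```text
t 12.325 p [0.6625 0.0921 0.1722] F [-5.7953 -1.324  15.8202] gap 0.23592635788039149 q [ 0.0589  0.1908  1.6767 -0.0025  1.2483  0.2245]
[[-0.164   0.0259  0.9861]
 [-0.9865 -0.0009 -0.164 ]
 [-0.0034 -0.9997  0.0257]]
lat 0.0021859390697807545 angle 0.6356883446939567 r 0.14791529314580046 X,Z 0.08782197487973327 0.11902199239901667
```

```bash
python3 - <<'E'
from m import *
im=vision.get_image('wrist');cv2.imwrite('pics/w7.png',cv2.resize(im['frame'][40:360,80:480,::-1],(750,600)))
for p in vision.pinpoint('bar_a','wrist')[:1]: print(p['score'],p['position'],proj(im,np.array([.58,.138,.075])+.14*np.array([.605*.986,-.605*.168,.796])),proj(im,np.array([.58,.138,.075])+.148*np.array([.605*.986,-.605*.168,.796])))
E
```

```text
0.72 [320.5, 201.8] [313.0526 204.4488] [324.6076 209.0796]
```

View pics/w7.png

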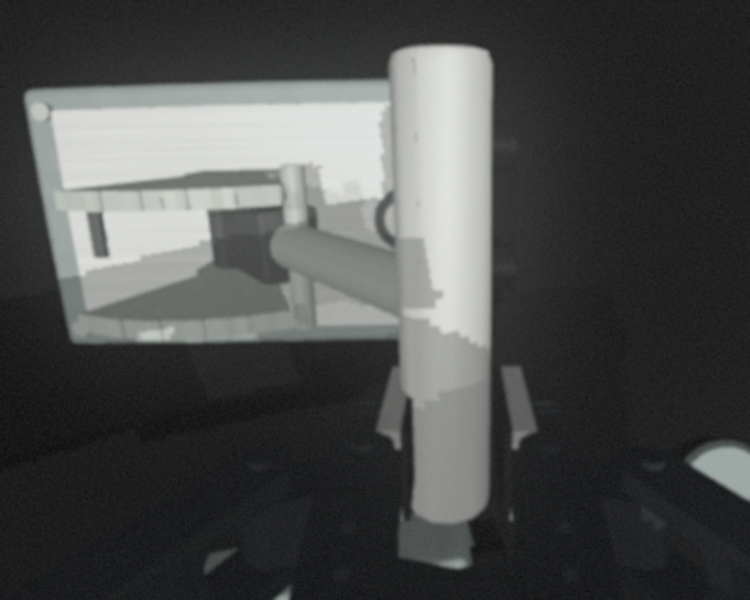

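Picture 9: the pin is beside the cheek ends at (295,180) and the bat is only partly in. My push went mostly into the stop, so I'll push more towards the robot.

move_arm([
  {"gripper": 1, "dx": 0, "dy": 0.4, "dz": -0.6, "wx": -1.4, "wy": 0, "wz": 0},
  {"gripper": 1, "dx": 0, "dy": 0.5, "dz": -0.6, "wx": 0, "wy": 0, "wz": 0},
  {"gripper": 1, "dx": 0, "dy": 0.5, "dz": -0.6, "wx": 0, "wy": 0, "wz": 0},
])

```text
clock: 12.8
eef_pos: [0.6605, 0.0922, 0.1738]
tool_rot: [-1.091, 1.297, -1.35]
ft_force: [4.5, -1.3, 12.1]
finger_gap: 0.239
```

```bash
python3 arc.py
```

```text
t 12.8 p [0.6605 0.0922 0.1738] F [ 4.5026 -1.3388 12.0985] gap 0.23935999607366115 q [ 0.0598  0.1745  1.6928 -0.0042  1.2293  0.2276]
[[-0.1656  0.0451  0.9852]
 [-0.9862 -0.0013 -0.1657]
 [-0.0062 -0.999   0.0446]]
lat 0.0018757573070679243 angle 0.6183940812479511 r 0.1480665307333575 X,Z 0.08583822328791231 0.12064616424149924
```

The X reading says home, but the radius says about 7 mm still out. I'll release and look.

move_arm([
  {"gripper": 0, "dx": 0, "dy": 0, "dz": 0, "wx": 0, "wy": 0, "wz": 0},
  {"gripper": 0, "dx": 0, "dy": 0, "dz": 0, "wx": 0, "wy": 0, "wz": 0},
  {"gripper": 0, "dx": 0, "dy": 0, "dz": 0, "wx": 0, "wy": 0, "wz": 0},
  {"gripper": 0, "dx": 0, "dy": 0, "dz": 0, "wx": 0, "wy": 0, "wz": 0},
  {"gripper": 0, "dx": 0, "dy": -3, "dz": 0, "wx": -2.5, "wy": 0, "wz": 0},
])

```text
clock: 13.42
eef_pos: [0.6573, 0.0913, 0.1972]
tool_rot: [-1.128, 1.338, -1.325]
ft_force: [0.5, -0.5, -0.1]
finger_gap: 1.004
```

move_arm([
  {"gripper": 0, "dx": 0, "dy": -4, "dz": 0, "wx": 0, "wy": 0, "wz": 0},
  {"gripper": 0, "dx": 0, "dy": -4, "dz": 0, "wx": 0, "wy": 0, "wz": 0},
  {"gripper": 0, "dx": 0, "dy": -3, "dz": 0, "wx": 0, "wy": 0, "wz": 0},
  {"gripper": 0, "dx": 0, "dy": 0, "dz": 0, "wx": 0, "wy": 0, "wz": 0},
])

```text
clock: 13.92
eef_pos: [0.6586, 0.0908, 0.3097]
tool_rot: [-1.129, 1.338, -1.325]
ft_force: [-0.0, 0.6, 0.2]
finger_gap: 1.005
```

```bash
cat > barfit.py <<'E'
from m import *
from scipy.optimize import least_squares
im=vision.get_image('wrist');save(im,'w_%.1f.png'%robot.state()['clock'])
obs=[]
for k in range(3):
    if k: im=vision.get_image('wrist')
    for d in vision.pinpoint('bar_a','wrist')[:1]: print('bar',d['score'],d['position']);obs.append(d['position'])
    for d in vision.pinpoint('pivot_a','wrist')[:1]: print('piv',d['score'],d['position'],atz(im,d['position'],.075))
u=np.array([.605*.986,-.605*.168,.796])
for e in (0,.004,.008,.012,.018,.025): print(e,proj(im,np.array([.58,.138,.075])+(.14+e)*u))
d=vision.trace('bar_a','wrist')[0];print(d['score'],d['bbox'])
E
python3 arc.py; python3 barfit.py; ls pics
```

```text
t 13.925 p [0.6586 0.0908 0.3097] F [-0.0344  0.5693  0.1773] gap 1.004502580421565 q [0.0545 0.1244 1.5193 0.0043 1.505  0.221 ]
[[-0.1661 -0.0073  0.9861]
 [-0.9861  0.0039 -0.166 ]
 [-0.0026 -1.     -0.0078]]
lat 0.00019175291342325265 angle 0.3169755379598996 r 0.2699865256860496 X,Z 0.08415323407416388 0.2565364637763663
bar 0.66 [324.9, 155.0]
piv 0.95 [252.2, 141.7] [0.577  0.1367 0.075 ]
bar 0.78 [330.3, 154.4]
piv 0.77 [255.4, 144.1] [0.5776 0.1334 0.075 ]
bar 0.59 [330.4, 155.7]
piv 0.87 [255.3, 141.3] [0.5781 0.1366 0.075 ]
0 [326.1665 153.8848]
0.004 [329.0281 154.4647]
0.008 [331.9595 155.0592]
0.012 [334.9634 155.6689]
0.018 [339.6106 156.6131]
0.025 [345.2582 157.7621]
0.72 [272.7, 86.6, 66.0, 129.6]
s.png
t.png
w1.png
w2.png
w3.png
w4.png
w5.png
w6.png
w7.png
w_14.0.png
wrist_3.77.png
```

```bash
python3 - <<'E'
import cv2
a=cv2.imread('pics/w_14.0.png')[60:260,140:400];b=cv2.imread('pics/w2.png')[130:290,310:530]
a=cv2.resize(a,(780,600));cv2.imwrite('pics/c.png',a)
E
```

```text
(no output)
```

View pics/c.png

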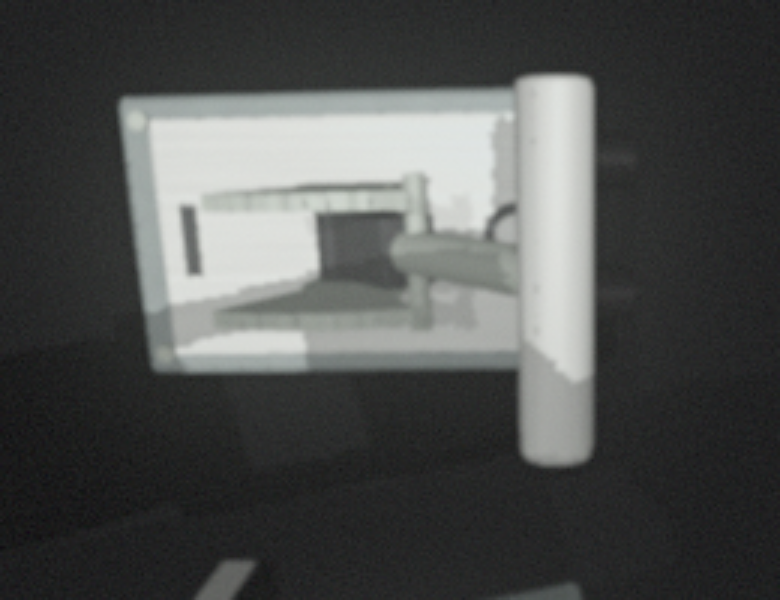

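```bash
python3 - <<'E'
from m import *
im=vision.get_image('wrist');s=robot.state()
Tt=np.eye(4);Tt[:3,:3]=R.from_rotvec(s['tool_rot']).as_matrix();Tt[:3,3]=s['eef_pos']
C=np.linalg.inv(Tt)@np.array(im['pose'])
T4=np.eye(4);T4[:3,:3]=np.array([[-0.1715,0.0048,0.9852],[-0.9852,-0.0008,-0.1715],[0,-1,.0048]]);T4[:3,3]=[.4928,.1145,.253]
im4=dict(im,pose=T4@C)
def cen(f,rows,lo,hi):
    g=cv2.GaussianBlur(cv2.imread(f,0).astype(float),(3,3),0);o=[]
    for r in rows:
        d=np.diff(g[r,lo:hi]);o.append((r,lo+d.argmax()+.5,lo+d.argmin()+.5))
    return np.array(o)
# rows free of box clutter behind: top/bottom ends of bar
a=cen('pics/w4.png',[78,80,195,200,205],290,350);b=cen('pics/w_14.0.png',[88,90,185,188],295,355)
print(a);print(b)
xi=np.array([.986,-.168,0])
def X(i,e_rows,z): return np.mean([atz(i,((l+r)/2,ro),z)@xi for ro,l,r in e_rows])
x4=X(im4,a,.1865)
for e in (0,.004,.008): print(e,'meas dX',X(im,b,.1865+.796*e)-x4,'expected',.1694+.605*e)
E
```

```text
[[ 78.  302.5 334.5]
 [ 80.  301.5 335.5]
 [195.  305.5 336.5]
 [200.  305.5 336.5]
 [205.  305.5 336.5]]
[[ 88.  311.5 337.5]
 [ 90.  312.5 337.5]
 [185.  312.5 337.5]
 [188.  312.5 337.5]]
0 meas dX 0.16755251779748054 expected 0.1694
0.004 meas dX 0.16757753792764446 expected 0.17182
0.008 meas dX 0.16760255805780838 expected 0.17424
```

X fits home, but a slight swing-back with 7 mm still out would give the same X. I'll press on the bar's middle with shut fingers: the contact height settles it and pushes the bat home.

move_arm([
  {"gripper": 1, "dx": -3.3, "dy": 0, "dz": 0.2, "wx": 0.4, "wy": 0, "wz": 0},
  {"gripper": 1, "dx": 0, "dy": 3, "dz": 0, "wx": 0, "wy": 0, "wz": 0},
  {"gripper": 1, "dx": 0, "dy": 3, "dz": 0, "wx": 0, "wy": 0, "wz": 0},
  {"gripper": 1, "dx": 0, "dy": 2, "dz": 0, "wx": 0, "wy": 0, "wz": 0},
  {"gripper": 1, "dx": 0, "dy": 0, "dz": 0, "wx": 0, "wy": 0, "wz": 0},
])

```text
clock: 15.1
eef_pos: [0.6653, 0.124, 0.2251]
tool_rot: [-1.127, 1.335, -1.328]
ft_force: [0.8, 0.3, 0.9]
finger_gap: 0.001
```

```bash
python3 arc.py
```

```text
t 15.1 p [0.6653 0.124  0.2251] F [0.7657 0.304  0.8862] gap 0.0012630807920854894 q [0.1037 0.1869 1.5903 0.0031 1.3678 0.2704]
[[-0.1665 -0.0037  0.986 ]
 [-0.986   0.0026 -0.1665]
 [-0.002  -1.     -0.0041]]
lat 0.03404637541357178 angle 0.45990698581725786 r 0.1918783868612776 X,Z 0.08516805402868875 0.1719410303489323
```

move_arm([
  {"gripper": 1, "dx": 0, "dy": 1.4, "dz": 0, "wx": 0, "wy": 0, "wz": 0},
  {"gripper": 1, "dx": 0, "dy": 0.6, "dz": 0, "wx": 0, "wy": 0, "wz": 0},
])

```text
clock: 15.35
eef_pos: [0.6665, 0.1239, 0.2066]
tool_rot: [-1.123, 1.333, -1.329]
ft_force: [-0.7, 0.4, 0.2]
finger_gap: 0.001
```

move_arm([
  {"gripper": 1, "dx": 0, "dy": 0.6, "dz": 0, "wx": 0, "wy": 0, "wz": 0},
])

```text
clock: 15.48
eef_pos: [0.667, 0.1239, 0.2012]
tool_rot: [-1.121, 1.332, -1.33]
ft_force: [0.2, -0.4, 0.1]
finger_gap: -0.004
```

move_arm([
  {"gripper": 1, "dx": 0, "dy": 0.6, "dz": 0, "wx": 0, "wy": 0, "wz": 0},
])

```text
clock: 15.6
eef_pos: [0.6681, 0.1239, 0.1962]
tool_rot: [-1.119, 1.33, -1.331]
ft_force: [0.7, -2.0, 10.2]
finger_gap: 0.002
```

Contact comes at z≈0.197, which matches the home height (bar top 0.1975). I'll push once more to confirm, then retreat.

move_arm([
  {"gripper": 1, "dx": 0, "dy": 0.5, "dz": -0.1, "wx": 0, "wy": 0, "wz": 0},
  {"gripper": 1, "dx": 0, "dy": 0.6, "dz": -0.1, "wx": 0, "wy": 0, "wz": 0},
])

```text
clock: 15.85
eef_pos: [0.67, 0.1244, 0.195]
tool_rot: [-1.109, 1.321, -1.336]
ft_force: [-5.6, -1.2, 17.7]
finger_gap: 0.0
```

move_arm([
  {"gripper": 1, "dx": 0, "dy": -3, "dz": 0, "wx": 0, "wy": 0, "wz": 0},
  {"gripper": 1, "dx": 0, "dy": -5, "dz": 0, "wx": 0, "wy": 0, "wz": 0},
  {"gripper": 1, "dx": 0, "dy": -5, "dz": 0, "wx": 0, "wy": 0, "wz": 0},
  {"gripper": 1, "dx": 0, "dy": 0, "dz": -3, "wx": 0, "wy": 0, "wz": 0},
  {"gripper": 1, "dx": 0, "dy": 0, "dz": 0, "wx": 0, "wy": 0, "wz": 0},
])

```text
clock: 16.48
eef_pos: [0.6383, 0.1289, 0.3309]
tool_rot: [-1.105, 1.319, -1.337]
ft_force: [0.2, 0.4, -1.0]
finger_gap: 0.004
```

```bash
python3 - <<'E'
from m import *
st()
look(['scene','top'],['bar_a','bottle','tub','beaker'])
im=vision.get_image('scene');cv2.imwrite('pics/f.png',cv2.resize(im['frame'][80:310,170:420,::-1],(650,598)))
E
```

```text
t 16.475 p [0.6383 0.1289 0.3309] F [ 0.1861  0.4455 -1.0198] gap 0.0036639720207507632 q [0.116  0.0709 1.5419 0.0019 1.5068 0.2841]
[[-0.1673  0.0217  0.9857]
 [-0.9859  0.0045 -0.1674]
 [-0.008  -0.9998  0.0206]]
scene bar_a 0.89 [286.  214.9] [ 0.6282 -0.1272  0.186 ]
scene bar_a 0.55 [365.7 165.9] [0.6634 0.1284 0.186 ]
scene bottle 0.47 [207.6 283.6] [ 0.5592 -0.3701  0.    ]
scene bottle 0.39 [366.4 115.1] [0.4448 0.3915 0.    ]
scene tub 0.87 [207.6 284.1] [ 0.5604 -0.371   0.    ]
scene beaker 0.66 [349.3 280.5] [ 0.8214 -0.0778  0.    ]
top bar_a 0.56 [359.1 194.3] [ 0.6382 -0.122   0.186 ]
top bar_a 0.41 [283.7 186.9] [0.6656 0.1193 0.186 ]
top bottle 0.87 [213.7 261.1] [0.4502 0.3778 0.    ]
top bottle 0.5 [279.9 185. ] [ 0.7232  0.1495 -0.    ]
top tub 0.56 [424.5 227.1] [ 0.5616 -0.3669  0.    ]
top beaker 0.72 [341.5 160.6] [ 0.8139 -0.077   0.    ]
```

View pics/f.png

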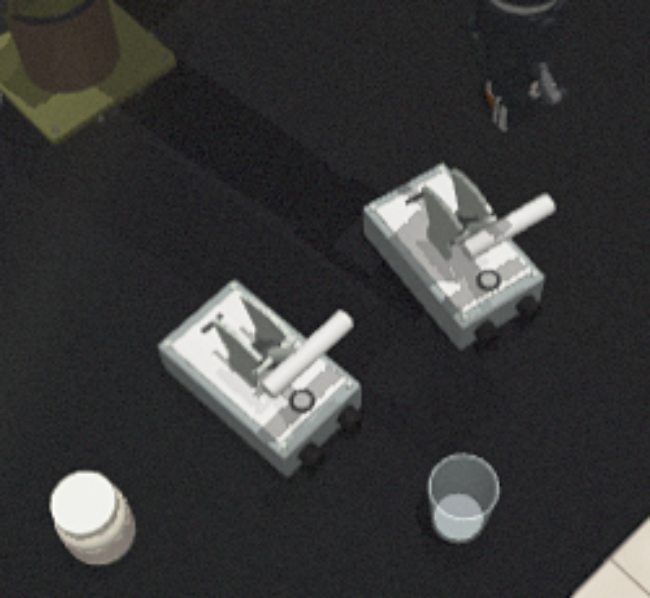

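Picture 11: both bats lean to the ring end with the same geometry (bars at 510,225 and 307,352), and the tub and beaker are undisturbed. bar_a from both cameras fits the home pose (0.664, 0.124, 0.186). Handing in.

```bash
python3 -c "
from h import *
print(order.sign_off())"
```

```text
the job is handed in; nothing more can be done
None
```

I switched off the left isolator (isolator_a) and handed the job in at about 17 s of the 54 s allowed. I pinched its crossbar, pulled the bat about 25 mm out at the ON end and threw it over to the ring-end stop. I then pushed it in, released it, pressed it home with the shut fingers and drew back clear.

**Bat home:**
- The fingers met the top of the bar at 0.195–0.197 m; 0.1975 m is expected with the bat fully home. A final push of about 18 N lowered it by only about 1 mm.
- Both cameras put the bar within about 5 mm of its home position at the OFF end.
- In the last picture it looks the same as the other isolator.

**Other things:** Isolator_b looks unchanged. The tub is within about 10 mm of its first measurement. The bottle and beaker read up to about 15 mm different, which I take to be network noise, as the arm did not come near them.

**What disagreed or went wrong:**
- The first pinch was shallow and off-centre, so I opened the jaws and gripped again.
- While pushing in by grip, the tool position suggested the bat was still about 7 mm out. The measured X and the later contact height both contradicted that, so the bar had probably slipped in the jaws.

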